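Shift the rinse lever through its gate to the bucket's side

ROBOT

A 6-joint arm with a two-finger parallel gripper is mounted at the origin on the work surface. World frame = base frame: x ahead of the robot, y to its left, z up, the work surface at z = 0. Lengths are in mm, angles in degrees, forces in N, time in s.
With the tool pointing down it reaches from about 300 to 850 mm from the base axis. Payload 4.2 kg.
Tool frame: the origin (TCP) lies between the finger pads; the fingertips stand 19 mm ahead of it and the grasp point (between the pads) is the TCP; z points along the fingers, x is the direction in which the jaws open and shut, and the axes are right-handed (so a half turn about z gives the same grasp; the last joint's range is limited). The gripper opens to 91 mm and grips with 3 to 60 N. Pads are 32 mm wide; open, the fingers measure 118 mm over their backs; the gripper's body (76 mm by 178 mm) begins 60 mm behind the grasp point.
Start: joints at [64.916, 18.312, 89.639, -0, 72.044, -1.146], TCP at [233.31, 525.555, 232.976] pointing down, gripper open.
Joint ranges: [-177.97, 177.97], [-48.28, 115.42], [12.27, 149.76], [-77.06, 257.06], [2.81, 150.46], [-146.56, 146.56]. Speed limits (degrees/s): [147.25, 147.25, 180, 180, 180, 180].

INTERFACE

Orientations are given as [roll, pitch, yaw] about the fixed x, y, z axes, in that order (R = Rz(yaw) Ry(pitch) Rx(roll)).
In Python, from workcell import sensors, grab_frame, env gives the robot as it stands.
- The arm moves only by the tool servo_tool, never from a script. Its argument "motion" is one flat list of numbers, 7 for each row, row after row: the shift along the world's x, y, z in mm, then the turn, a rotation vector about the world's x, y, z in rad, then the opening in per cent of the stroke, from 0 (shut) to 100 (fully open). In form: [x, y, z, rx, ry, rz, grip, x, y, z, rx, ry, rz, grip, ...]. A call has 1 to 10 rows; each row shifts and turns the commanded pose from where the row before left it; what a row does not reach is not made up. A row lasts 1/12 s, in which the tool goes at most 41.7 mm and 7.16 degrees, less where a joint would pass 70% of its speed; a pose out of reach is approached as far as the arm can. A call with a gripper value outside its range is refused whole. The fingers move at their own pace and stop on an object; "newtons" is the grip in N (left out, the last holds). Time passes only in rows, so rows that do not move let the fingers close. It gives the time, the measured TCP pose, the force and the opening at its end, in the units of the state.
- sensors.state(): the state, without advancing time (a new reading comes with each control period).
- grab_frame(name): name is "scene" or "top" or "wrist"; returns a dict with "image" (384x512x3 uint8, red, green, blue), "depth" (384x512 float32, mm along the optical axis (not along the pixel's ray), 0 where there is no reading), "fx", "fy", "cx", "cy" (pixels), "extrinsics" (4x4, takes a point from camera to world coordinates); the wrist camera has in their place "T_tool_cam" (4x4, takes a point from camera to tool coordinates, whose origin is the TCP and whose axes are the tool frame's). Camera axes: x right, y up, looking along -z (the intrinsics and any distortion apply to the point x, -y, -z); pixel columns grow to the right and rows downward; lengths in mm; the calibration is good to about 2 mm. A picture is of the moment at which its call begins: read the wrist's pose just before it.
- env.job_done(): hands the job in, once; it reports no verdict.
The state is a dict: "time_s": time; "qpos": joint angles; "qvel": joint speeds; "effort": joint torques, N m; "ee_pos": TCP position; "ee_rot": TCP orientation; "force": force on the tool from outside, world axes, zero at the start; "torque": the same for the moment, N m; "gripper_width": finger opening in mm.
Only numpy, scipy, OpenCV 4.12 (cv2) and the standard library are available. Lean on these libraries where they do the work, as an engineer would, in place of code of your own. Each camera call takes 0.05 s, during which the arm holds its last target.

TASK

Rinse the water filter into the bucket: push the valve's lever with the fingertips, without gripping it, out of its short middle slot, sideways along the cross channel towards the open bucket, and fully home into the far slot (away from the robot) on the bucket's side. Do not open the far slot on the side of the lidded bin, do not force the lever hard against its gate, and leave the bucket, bin, wrench, plunger and storage box standing where they are.

Things in the scene. Friction and masses are not known exactly. Their poses are not given: they have to be found in the camera images.
- valve: Filter rinse valve, fixed to the mat: grey housing 150 x 190 x 86 mm with a level sheet-steel gate plate 100 x 130 mm on it and an outlet pipe on either side. Origin: centre of the underside, on the mat. x points to its far side (away from the robot, within 0.25 rad), y to its left, z up.
- gate (a point): Centre of the gate plate's top, 98 mm above the mat; axes as the valve's. Slots 16 mm wide: a cross channel along y at x = 0; a left and a right slot along x, centred 26 mm either side, each with a near (-x) and a far (+x) arm to 28 mm from the centre; and one middle slot at y = 0 that leads from the channel to the near side only. Elsewhere the plate firmly blocks the 10 mm stem.
- lever_knob (a point): Centre of the lever's brass ball knob (32 mm across), 152 to 165 mm above the mat. In the valve's frame: at the start x = -25 to -40 mm, y about 0 (middle slot); in the cross channel x = 0 +-6 mm; in the left or right slot y = +48 or -48 mm (+-5 mm); fully home in a far slot x = +39 mm. The lever stays where it is left; moving it takes 2 to 5 N at the knob.
- lever_pivot (a point): Pivot about which the lever tilts both ways, fixed in the valve's centre axis 20 mm above the mat. A straight 10 mm steel stem runs from it through the gate to the knob, whose centre is 145 mm from the pivot.
- outlet_left (a point): Open lower end of the left outlet, a fixed steel pipe 16 mm thick: it rises from the valve's side at x = 55, y = +150 mm (valve frame) to 193 mm above the mat, runs outward and turns down at y = +240 mm. The bucket stands under one outlet, the bin under the other.
- outlet_right (a point): Open lower end of the right outlet, a fixed steel pipe 16 mm thick: it rises from the valve's side at x = 55, y = -150 mm (valve frame) to 193 mm above the mat, runs outward and turns down at y = -240 mm. The bucket stands under one outlet, the bin under the other.
- bucket: Small blue open plastic bucket, 184 mm across the rim, 150 mm high, under one of the valve's outlet pipes, about 250 mm to the left or right of the valve. Origin: centre of its underside. Loose, 0.5 kg.
- bin: Compact round brushed-steel bin closed by a domed swing lid, 134 mm across, 149 mm high, under the other outlet pipe. Origin: centre of its underside. Loose, 0.8 kg.
- wrench: Pipe wrench lying flat, 240 mm long, 22 mm high, orange grip to its -x, steel jaws to its +x. Origin: on the mat near its middle.
- plunger: White plunger cup standing mouth down, 116 mm across, 100 mm high. Origin: centre of its underside.
- clear_box: Clear storage box 112 x 186 x 80 mm, lid closed with two snap latches, beyond the valve. Origin: centre of its underside.
Things that resemble listed ones, but are neither listed nor needed, are in the scene too. Of the things like the bin, leave any that is orange or yellow; of the rest the larger one is meant.

How it is judged:
By the outcome, as a careful person would: the job done as asked, in the order asked, and still so for the second after the job is handed in, with the robot touching nothing.
It also fails if it takes over 45 s, if anything falls off the work surface, if the arm or the gripper's body presses on something with over 40 N, if the wrist force passes 120 N, or if a joint passes its speed limit or range.

## Working session

There is one attempt and no reset: what is moved stays moved. The work goes in short steps, Python scripts to look and compute and a tool call to move; the robot and the scene stay as the last step left them, time stands still between calls to the robot, and variables do not carry over. Pictures are saved under pics/ and viewed, and the job is handed in when it is done.

Besides the shell and the picture viewer there is one more tool, called as name(argument=value, ...), one argument or row to a line, values as JSON. servo_tool: Moves the arm, as the interface text tells. Its arguments: {"type":"object","properties":{"motion":{"type":"array"},"newtons":{"type":"number"}},"required":["motion"]}

```bash
mkdir -p pics; ls
cat > h.py <<'E'
import numpy as np,cv2,pickle
from workcell import sensors,grab_frame,env
def snap(n,f):
    d=grab_frame(n); pickle.dump(d,open(f'pics/{f}.pkl','wb')); cv2.imwrite(f'pics/{f}.png',cv2.cvtColor(d['image'],cv2.COLOR_RGB2BGR)); return d
def pt(d,u,v,z=None):
    E=np.array(d['extrinsics']); 
    r=np.array([(u-d['cx'])/d['fx'],-(v-d['cy'])/d['fy'],-1.])
    if z is None: return (E@np.r_[r*d['depth'][int(v),int(u)],1])[:3]
    R=E[:3,:3]@r; o=E[:3,3]; return o+R*(z-o[2])/R[2]
E
python3 - <<'E'
from h import *
s=sensors.state();print(s)
a=snap('scene','s0');b=snap('top','t0')
for d in(a,b):print({k:v for k,v in d.items() if k not in('image','depth')})
E
```

```text
pics
{'time_s': 0.0, 'qpos': array([ 6.49162903e+01,  1.83505733e+01,  8.97078909e+01, -3.62614809e-04,
        7.20429144e+01, -1.14479487e+00]), 'qvel': array([ 0.06130383, -0.01104237,  0.02386379,  0.00237586, -0.1180812 ,
       -0.03568877]), 'effort': array([-1.53909859e-03, -4.12456298e+01, -2.31971580e+01,  7.25950976e-02,
        4.58568195e-02, -1.57621894e-04]), 'ee_pos': array([233.10003144, 525.10567184, 232.12089215]), 'ee_rot': array([-1.79998319e+02,  1.01365338e-01,  6.60611988e+01]), 'force': array([-0.42568838,  0.00988459,  0.254837  ]), 'torque': array([ 0.02414413,  0.0408179 , -0.00932221]), 'gripper_width': 91.33066563918473}
{'fx': 356.2407491773114, 'fy': 356.2407491773114, 'cx': 254.8318224333651, 'cy': 194.53487057594972, 'extrinsics': array([[-3.25591867e-01, -5.57190829e-01,  7.63890251e-01,
         1.43243298e+03],
       [ 9.45450952e-01, -1.82799338e-01,  2.69642170e-01,
         4.05280742e+02],
       [-1.06035120e-02,  8.10014063e-01,  5.86314577e-01,
         8.24467266e+02],
       [ 0.00000000e+00,  0.00000000e+00,  0.00000000e+00,
         1.00000000e+00]])}
{'fx': 361.2289861621336, 'fy': 361.2289861621336, 'cx': 257.2609981192628, 'cy': 187.82059241826795, 'extrinsics': array([[-1.76060966e-02,  9.88394719e-01, -1.50883745e-01,
         3.92617910e+02],
       [-9.99693108e-01, -1.47714946e-02,  1.98870071e-02,
         9.46435921e+01],
       [ 1.74274344e-02,  1.51187573e-01,  9.88351457e-01,
         1.21551843e+03],
       [ 0.00000000e+00,  0.00000000e+00,  0.00000000e+00,
         1.00000000e+00]])}
```

View pics/s0.png

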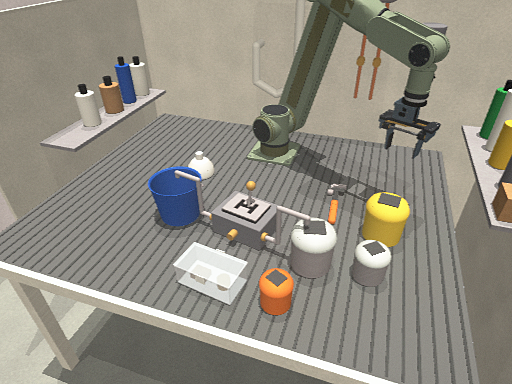

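View pics/t0.png

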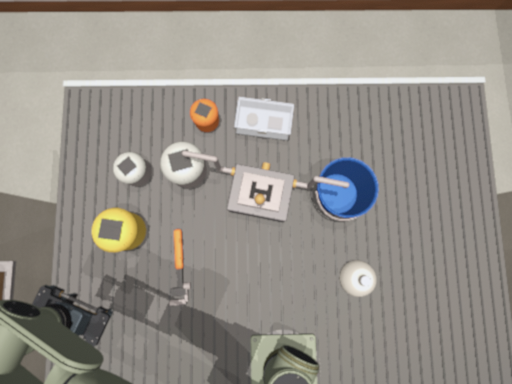

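Top view: the valve is at (261,192), with the knob at (260,199). The blue bucket at (346,189) is on the robot's right (-y). Things that could pass for the bin: grey-white at (182,163), which is the larger and stands under the left outlet; small grey-white at (130,168); yellow at (116,230); and orange at (204,113). I choose the one at (182,163). Next is a close crop of the valve.

Run:
```python
from h import *
b=pickle.load(open('pics/t0.pkl','rb'));a=pickle.load(open('pics/s0.pkl','rb'))
def crop(d,x0,y0,x1,y1,s): return cv2.resize(cv2.cvtColor(d['image'],cv2.COLOR_RGB2BGR)[y0:y1,x0:x1],None,fx=s,fy=s,interpolation=cv2.INTER_CUBIC)
cv2.imwrite('pics/c1.png',crop(b,150,130,390,230,3.3)); cv2.imwrite('pics/c2.png',crop(a,200,170,320,260,6))
```

```text
(no output)
```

View pics/c1.png

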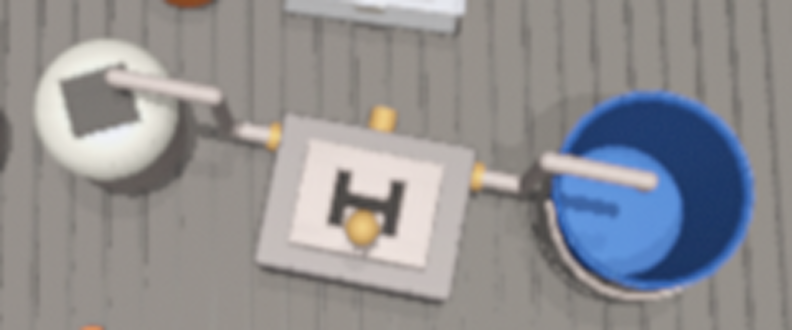

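View pics/c2.png

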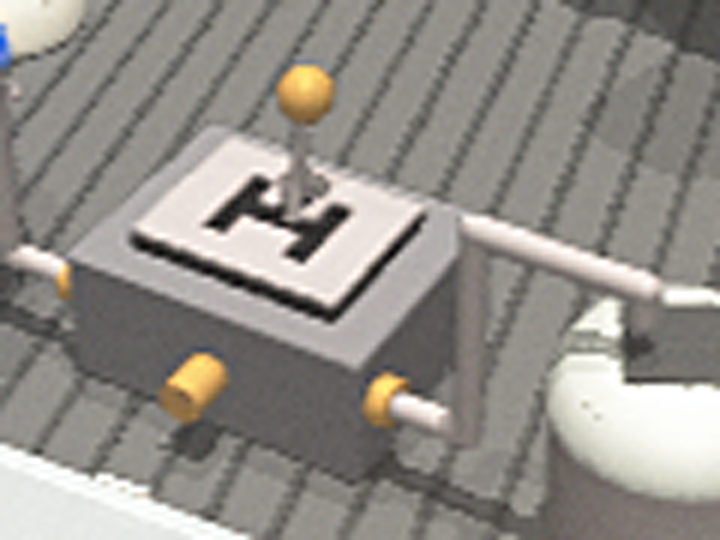

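The crops show the H-shaped gate plate with the brass knob in the near middle slot. The bucket is under the right outlet. Now I'll measure the plate and the knob.

Run:
```python
from h import *
b=pickle.load(open('pics/t0.pkl','rb'));a=pickle.load(open('pics/s0.pkl','rb'))
c=np.array([(308,138),(442,166),(425,268),(290,240)])/3.3+[150,130]
P=[pt(b,u,v,98) for u,v in c];C=np.mean(P,0);print(np.round(P,1),C)
for i in range(4):
    e=P[(i+1)%4]-P[i];print(np.linalg.norm(e),np.degrees(np.arctan2(e[1],e[0])))
c2=np.array([(228,133),(425,212),(330,310),(133,235)])/6+[200,170]
P2=[pt(a,u,v,98) for u,v in c2];print(np.mean(P2,0))
for i in range(4):
    e=P2[(i+1)%4]-P2[i];print(np.linalg.norm(e),np.degrees(np.arctan2(e[1],e[0])))
# knob: rays, brass mask
def ray(d,u,v):
    E=d['extrinsics'];r=E[:3,:3]@np.array([(u-d['cx'])/d['fx'],-(v-d['cy'])/d['fy'],-1.]);return E[:3,3],r/np.linalg.norm(r)
def brass(d,x0,y0,x1,y1):
    h=cv2.cvtColor(d['image'],cv2.COLOR_RGB2HSV);m=cv2.inRange(h,(10,90,80),(28,255,255));k=np.zeros_like(m);k[y0:y1,x0:x1]=m[y0:y1,x0:x1]
    M=cv2.moments(k,True);print(M['m00']);return M['m10']/M['m00'],M['m01']/M['m00']
kb=brass(b,250,188,270,210);ka=brass(a,240,178,262,194);print(kb,ka)
o1,d1=ray(b,*kb);o2,d2=ray(a,*ka)
t=np.linalg.lstsq(np.c_[d1,-d2],o2-o1,rcond=None)[0];K1=o1+t[0]*d1;K2=o2+t[1]*d2;print(K1,K2)
# pipe tops
for u,v in [(545,160),(655,182),(112,75),(217,97)]:
    print('pipe',pt(b,u/3.3+150,v/3.3+130,190))
# depths over top image
print('bucket rim ctr',pt(b,651/3.3+150,190/3.3+130,150),'binlid',pt(b,106/3.3+150,108/3.3+130,120))
```

```text
[[614.9 115.1  98. ]
 [585.9 -12.1  98. ]
 [488.8   6.7  98. ]
 [517.3 133.2  98. ]] [551.70143498  60.71210856  98.        ]
130.53112776761407 -102.82571843449024
98.86640605999754 169.03389849066284
129.71828932625837 77.32998484452553
99.24836268126256 -10.503421961733936
[559.77507686  66.7529807   98.        ]
136.49615531675826 74.52392140288778
98.74496675714686 -13.356040177716052
126.20665499580423 -101.96563137959114
107.34565910392372 172.1142567778843
79.0
71.0
(259.3544303797468, 198.45569620253164) (250.56338028169014, 185.05633802816902)
[521.91374064  67.81828094 160.70141174] [521.46354711  69.21794924 160.61063327]
pipe [573.98256047 -93.90100324 190.        ]
pipe [ 553.03565335 -189.64548259  190.        ]
pipe [655.48254513 285.21628562 190.        ]
pipe [634.40123347 192.96607624 190.        ]
bucket rim ctr [ 551.99146859 -196.67180264  150.        ] binlid [641.76017197 303.41098223 120.        ]
```

The valve centre is at about (553,62) with yaw about -12°. The knob is at about (521.7,68.5,160.6), which is x=-32, y=0 in the valve frame. I'll shut the fingers, turn to yaw -12° and come to the near side above it.

servo_tool(
  motion=[15,-28,2,0,0,-0.085,0,15,-28,2,0,0,-0.085,0,15,-28,2,0,0,-0.085,0,15,-28,2,0,0,-0.085,0,15,-28,2,0,0,-0.085,0,15,-28,2,0,0,-0.085,0,15,-28,2,0,0,-0.085,0,15,-28,2,0,0,-0.085,0],
)

```text
time_s: 0.77
ee_pos: [353.5, 300.0, 248.8]
ee_rot: [180.0, 0.0, 26.9]
force: [0.5, -0.7, 0.2]
gripper_width: 40.6
```

servo_tool(
  motion=[15,-28,0,0,0,-0.085,0,15,-28,0,0,0,-0.085,0,15,-28,0,0,0,-0.085,0,15,-28,0,0,0,-0.085,0,15,-28,0,0,0,-0.085,0,15,-28,0,0,0,-0.085,0,15,-28,0,0,0,-0.085,0,12,-25,0,0,0,-0.085,0,0,0,0,0,0,0,0,0,0,0,0,0,0,0],
)

```text
time_s: 1.6
ee_pos: [470.4, 79.6, 248.5]
ee_rot: [180.0, 0.1, -12.0]
force: [0.5, -0.7, -0.3]
gripper_width: 0.3
```

Run:
```python
from h import *
s=sensors.state();print(s['time_s'],s['ee_pos'],s['ee_rot'],s['force'],s['gripper_width'])
d=snap('wrist','w1');print(d['T_tool_cam']);snap('scene','s1')
```

```text
1.6 [470.35583309  79.64689965 248.49131351] [ 1.79997995e+02  7.04295527e-02 -1.19772295e+01] [ 0.4970901  -0.73836155 -0.33458324] 0.33369274673891364
[[ 9.99999457e-01 -9.85001157e-04  3.41082433e-04  2.11822338e+00]
 [-8.49727637e-04 -9.59827553e-01 -2.80589284e-01 -8.01683423e+01]
 [ 6.03761087e-04  2.80588841e-01 -9.59827869e-01 -1.51171400e+02]
 [ 0.00000000e+00  0.00000000e+00  0.00000000e+00  1.00000000e+00]]
```

View pics/w1.png

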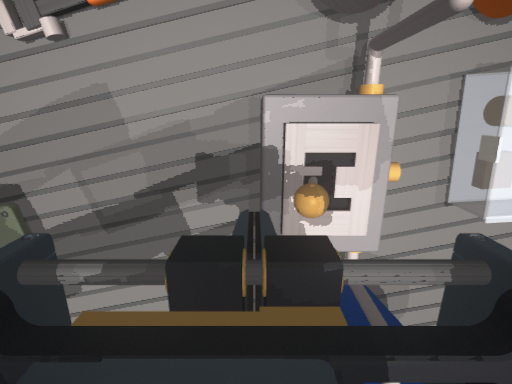

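View pics/s1.png

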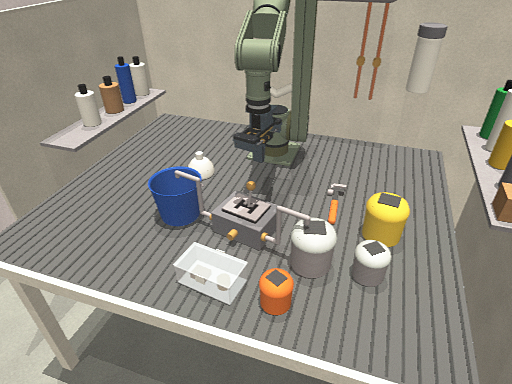

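The wrist view shows the plate aligned with the tool, so yaw -12° holds. The knob is at (312,201) and the slots are at rows 160 and 204. I'll refine the centre.

Run:
```python
from h import *
from scipy.spatial.transform import Rotation as R
d=pickle.load(open('pics/w1.pkl','rb'))
T=np.eye(4);T[:3,:3]=R.from_euler('xyz',[179.998,.07,-11.977],degrees=True).as_matrix();T[:3,3]=[470.36,79.65,248.49]
d['extrinsics']=T@d['T_tool_cam']
ex=np.array([np.cos(np.radians(-12)),np.sin(np.radians(-12)),0]);ey=np.array([-ex[1],ex[0],0]);c=np.array([553,62,98])
for n,u,v,z in [('tl',285,123,98),('tr',378,123,98),('tm r',378,200,98),('slotL',304,160,98),('slotLr',355,160,98),('slotRr',351,204,98),('slotRbot',345,211,98),('slotLtop',330,153,98),('knob',312,201,161),('hous tl',262,96,86),('hous tr',397,96,86),('hous bl',262,247,86)]:
    p=pt(d,u,v,z)-c;print(n,p@ex,p@ey)
cv2.imwrite('pics/c3.png',cv2.resize(cv2.cvtColor(d['image'],cv2.COLOR_RGB2BGR)[85:285,240:420],None,fx=3,fy=3,interpolation=cv2.INTER_CUBIC))
```

```text
tl -49.712318016485504 67.59403834325714
tr 48.75674326067142 67.72480802421198
tm r 59.660201303057185 -17.996211327701882
slotL -27.52308207302799 28.091353734871724
slotLr 28.519931172046864 28.179192369718127
slotRr 29.22368235909918 -22.893687496049846
slotRbot 23.125204631085627 -31.478252525868204
slotLtop 0.44749350004073196 35.84090938672893
knob -29.729001077113633 1.4585827969584644
hous tl -74.02816732169953 95.21595552948699
hous tr 70.75043745245604 95.38449618460696
hous bl -72.31180673408134 -84.20177744235573
```

View pics/c3.png

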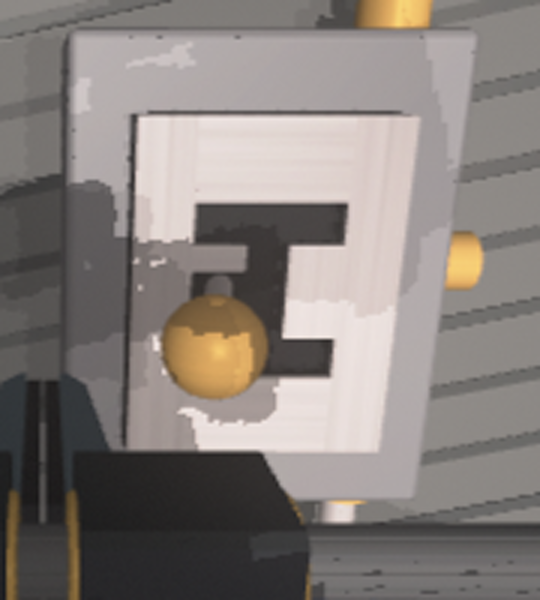

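servo_tool(
  motion=[0.4,2,-14,0,0,0,0,0,0,-14,0,0,0,0,0,0,-14,0,0,0,0,0,0,-14,0,0,0,0,0,0,-14,0,0,0,0,0,0,-11,0,0,0,0,5.9,-1.2,0,0,0,0,0,5.9,-1.2,0,0,0,0,0,0,0,0,0,0,0,0,0,0,0,0,0,0,0],
)

```text
time_s: 2.53
ee_pos: [483.5, 80.6, 168.8]
ee_rot: [-180.0, -0.1, -11.8]
force: [-0.8, 0.5, 0.2]
gripper_width: 0.3
```

Run:
```python
from h import *
d=snap('scene','s2');cv2.imwrite('pics/c4.png',cv2.resize(cv2.cvtColor(d['image'],cv2.COLOR_RGB2BGR)[130:250,190:320],None,fx=5,fy=5,interpolation=cv2.INTER_CUBIC))
```

```text
(no output)
```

View pics/c4.png

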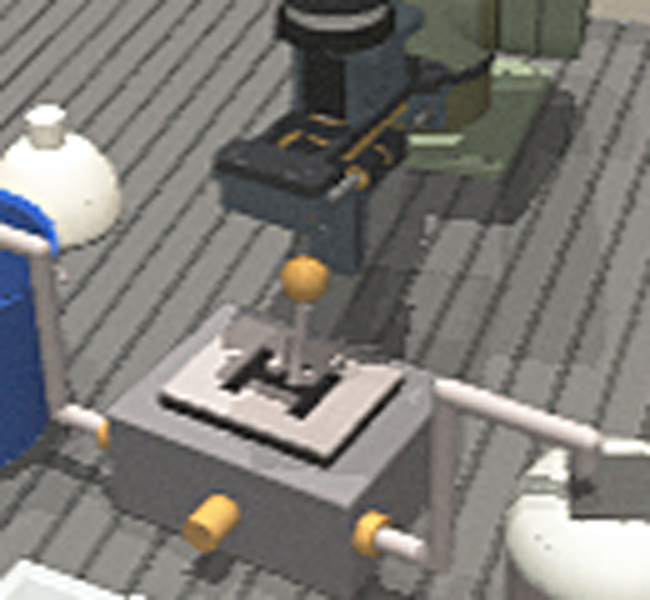

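Fingers are behind the knob at the right height. I'll advance slowly along valve +x until they touch.

servo_tool(
  motion=[2,-0.4,0,0,0,0,0,2,-0.4,0,0,0,0,0,2,-0.4,0,0,0,0,0,2,-0.4,0,0,0,0,0,2,-0.4,0,0,0,0,0,0,0,0,0,0,0,0],
)

```text
time_s: 3.08
ee_pos: [493.0, 78.1, 168.0]
ee_rot: [-180.0, -0.0, -11.9]
force: [-0.5, 0.4, 0.1]
gripper_width: 0.4
```

servo_tool(
  motion=[2,-0.4,0,0,0,0,0,2,-0.4,0,0,0,0,0,0,0,0,0,0,0,0],
)

```text
time_s: 3.33
ee_pos: [496.4, 77.3, 167.9]
ee_rot: [180.0, 0.0, -11.9]
force: [-1.3, -0.3, 0.2]
gripper_width: 0.3
```

servo_tool(
  motion=[2,-0.4,0,0,0,0,0,2,-0.4,0,0,0,0,0,0,0,0,0,0,0,0],
)

```text
time_s: 3.58
ee_pos: [500.5, 76.6, 168.1]
ee_rot: [180.0, 0.0, -11.9]
force: [-2.0, 0.6, 2.6]
gripper_width: 0.7
```

servo_tool(
  motion=[2,-0.4,0,0,0,0,0,2,-0.4,0,0,0,0,0,0,0,0,0,0,0,0],
)

```text
time_s: 3.83
ee_pos: [505.0, 75.7, 168.0]
ee_rot: [-180.0, -0.0, -11.9]
force: [-2.8, -0.6, 2.2]
gripper_width: 0.4
```

Contact came near x 498 at about 2–3 N. I'll check the knob's position from the wrist camera.

```bash
cat >> h.py <<'E'
from scipy.spatial.transform import Rotation as R
def wrist(f):
    s=sensors.state();d=snap('wrist',f)
    T=np.eye(4);T[:3,:3]=R.from_euler('xyz',s['ee_rot'],degrees=True).as_matrix();T[:3,3]=s['ee_pos']
    d['extrinsics']=T@d['T_tool_cam'];return s,d
ex=np.array([np.cos(np.radians(-12)),np.sin(np.radians(-12)),0]);ey=np.array([-ex[1],ex[0],0]);c=np.array([553.5,64.2,98])
def knob(f,u=None,v=None):
    s,d=wrist(f);h=cv2.cvtColor(d['image'],cv2.COLOR_RGB2HSV);m=cv2.inRange(h,(10,110,60),(28,255,255))
    n,l,st,ce=cv2.connectedComponentsWithStats(m)
    print('tcp valve',np.round([(s['ee_pos']-c)@ex,(s['ee_pos']-c)@ey],1))
    for i in range(1,n):
        if st[i,4]>150:
            p=pt(d,*ce[i],162)-c;print(st[i],np.round(ce[i]),'valve xy',np.round([p@ex,p@ey],1))
E
python3 -c "
from h import *
knob('w2')"
```

```text
tcp valve [-49.9   1.2]
[352  80  33  13 401] [368.  86.] valve xy [12.9 94. ]
[391 180  15  23 272] [398. 192.] valve xy [37.7 35.5]
[275 221  43  15 431] [295. 229.] valve xy [-22.4  11.3]
[242 249   5  48 179] [244. 273.] valve xy [-54.3 -19.8]
[262 249   5  48 183] [264. 273.] valve xy [-41.1 -19.8]
[  71  307  276   19 4228] [219. 318.] valve xy [-71.5 -54.5]
```

View pics/w2.png

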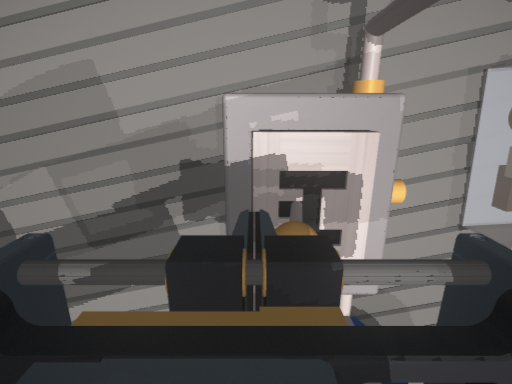

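The knob is at about x=-22, offset about 28 mm from the TCP. I'll push about 20 mm more, gently.

servo_tool(
  motion=[2,-0.45,0,0,0,0,0,2,-0.45,0,0,0,0,0,2,-0.45,0,0,0,0,0,2,-0.45,0,0,0,0,0,2,-0.45,0,0,0,0,0,2,-0.45,0,0,0,0,0,2,-0.45,0,0,0,0,0,2,-0.45,0,0,0,0,0,2,-0.45,0,0,0,0,0,0,0,0,0,0,0,0],
)

```text
time_s: 4.72
ee_pos: [523.0, 71.6, 167.9]
ee_rot: [-180.0, -0.0, -11.9]
force: [-1.1, 0.4, 1.8]
gripper_width: 0.7
```

servo_tool(
  motion=[2,-0.45,0,0,0,0,0,0,0,0,0,0,0,0],
)

```text
time_s: 4.88
ee_pos: [524.8, 71.2, 167.9]
ee_rot: [-180.0, -0.0, -11.9]
force: [-1.8, 0.5, 2.4]
gripper_width: 0.6
```

```bash
python3 -c "
from h import *
knob('w3')
d=snap('top','t3');cv2.imwrite('pics/c5.png',cv2.resize(cv2.cvtColor(d['image'],cv2.COLOR_RGB2BGR)[140:240,200:330],None,fx=5,fy=5,interpolation=cv2.INTER_CUBIC))"
```

```text
tcp valve [-29.5   0.9]
[330  79  32  14 395] [346.  86.] valve xy [21.4 93.8]
[369 179  17  24 344] [377. 191.] valve xy [45.3 35.6]
[276 222  41  13 393] [295. 229.] valve xy [-2.1 10.9]
[242 249   5  48 179] [244. 273.] valve xy [-34. -20.]
[262 249   5  48 183] [264. 273.] valve xy [-20.7 -20. ]
[  71  307  276   19 4223] [219. 318.] valve xy [-51.1 -54.7]
```

View pics/w3.png

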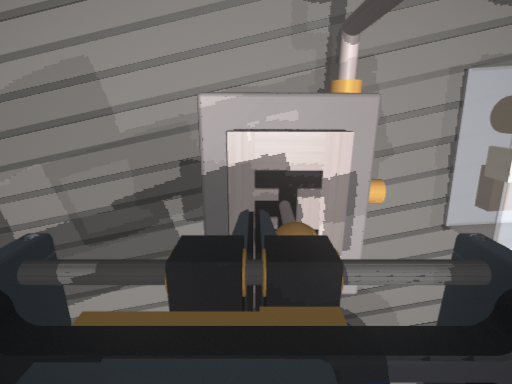

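View pics/c5.png

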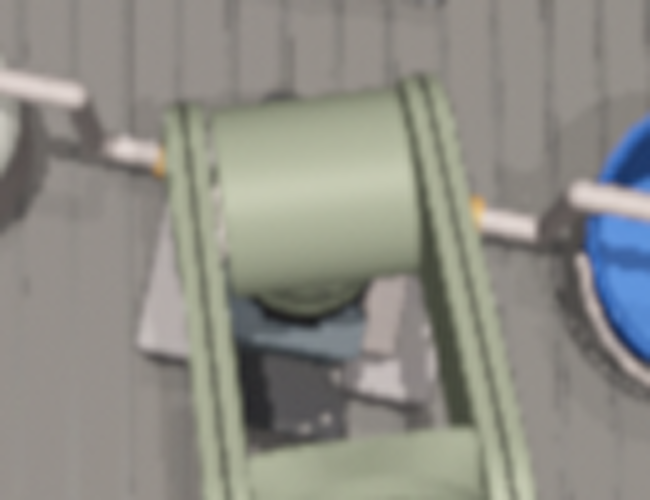

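The knob is at about x=-2, in the channel. I'll push 2 mm more to centre it, then back off, rise, and look.

servo_tool(
  motion=[2,-0.4,0,0,0,0,0,0,0,0,0,0,0,0],
)

```text
time_s: 5.15
ee_pos: [526.8, 70.8, 168.0]
ee_rot: [180.0, -0.0, -11.9]
force: [-1.4, 0.7, 0.9]
gripper_width: 0.4
```

servo_tool(
  motion=[-5,1,0,0,0,0,0,-10,2,0,0,0,0,0,-10,2,0,0,0,0,0,-5,1,12,0,0,0,0,0,0,20,0,0,0,0,0,0,20,0,0,0,0,0,0,18,0,0,0,0,0,0,0,0,0,0,0],
)

```text
time_s: 5.82
ee_pos: [497.6, 77.3, 241.6]
ee_rot: [-179.9, -0.4, -11.8]
force: [0.9, 0.1, 1.3]
gripper_width: 0.5
```

```bash
python3 -c "
from h import *
knob('w4')"
```

```text
tcp valve [-57.4   1.2]
[ 58   0  35   7 155] [72.  2.] valve xy [-186.5  156.2]
[ 449    0   63   22 1021] [480.   8.] valve xy [110.5 154.1]
[336  88  25  10 238] [348.  92.] valve xy [19.3 95.5]
[366 167  14  19 225] [372. 176.] valve xy [46.8 27.9]
[ 299  191   36   35 1002] [317. 208.] valve xy [ 0.8 -1. ]
[242 249   5  48 177] [244. 273.] valve xy [-64.3 -66.9]
[262 249   5  48 183] [264. 273.] valve xy [-44.8 -66.8]
[  71  307  276   19 4224] [219. 318.] valve xy [ -89.4 -117.4]
```

View pics/w4.png

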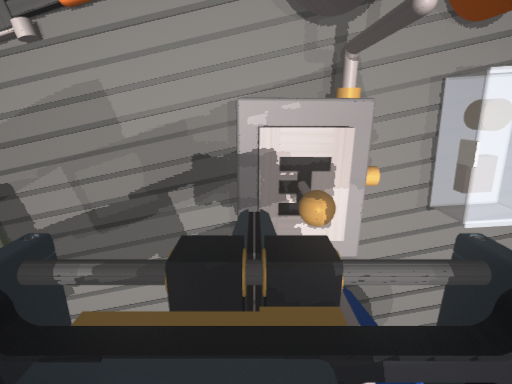

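Knob at valve (0.8,-1): in the channel. Now I go over to its left (+y) side.

servo_tool(
  motion=[13.4,7.4,0,0,0,0,0,13.4,7.4,0,0,0,0,0,13.4,7.4,0,0,0,0,0,13.4,7.4,0,0,0,0,0,13.4,7.4,0,0,0,0,0,0,0,-20,0,0,0,0,0,0,-20,0,0,0,0,0,0,-20,0,0,0,0,0,0,-14,0,0,0,0,0,0,0,0,0,0,0],
)

```text
time_s: 6.7
ee_pos: [560.1, 113.4, 159.3]
ee_rot: [179.8, 0.5, -11.8]
force: [-0.7, -0.5, -0.4]
gripper_width: 0.4
```

servo_tool(
  motion=[-0.4,-2,0,0,0,0,0,-0.4,-2,0,0,0,0,0,-0.4,-2,0,0,0,0,0,-0.4,-2,0,0,0,0,0,-0.4,-2,0,0,0,0,0,0,0,0,0,0,0,0],
)

```text
time_s: 7.2
ee_pos: [561.6, 103.4, 164.6]
ee_rot: [-180.0, -0.1, -11.9]
force: [-0.7, 0.4, 0.0]
gripper_width: 0.5
```

```bash
python3 -c "
from h import *
knob('w5')
d=snap('scene','s5');cv2.imwrite('pics/c6.png',cv2.resize(cv2.cvtColor(d['image'],cv2.COLOR_RGB2BGR)[130:250,190:320],None,fx=5,fy=5,interpolation=cv2.INTER_CUBIC))"
```

```text
tcp valve [-0.2 40.1]
[  0   0  44  15 345] [15.  5.] valve xy [-114.1  169.1]
[ 437    0   75   39 2482] [476.  17.] valve xy [110.1 164.6]
[297 125  30  15 414] [311. 132.] valve xy [ 33.1 109.1]
[334 215  20  24 423] [343. 227.] valve xy [55.8 53.1]
[242 249   5  48 174] [244. 273.] valve xy [-4.6 21.3]
[262 249   5  48 182] [264. 273.] valve xy [ 8.4 21.3]
[  71  286  276   40 4267] [219. 317.] valve xy [-21.1 -12.5]
```

View pics/c6.png

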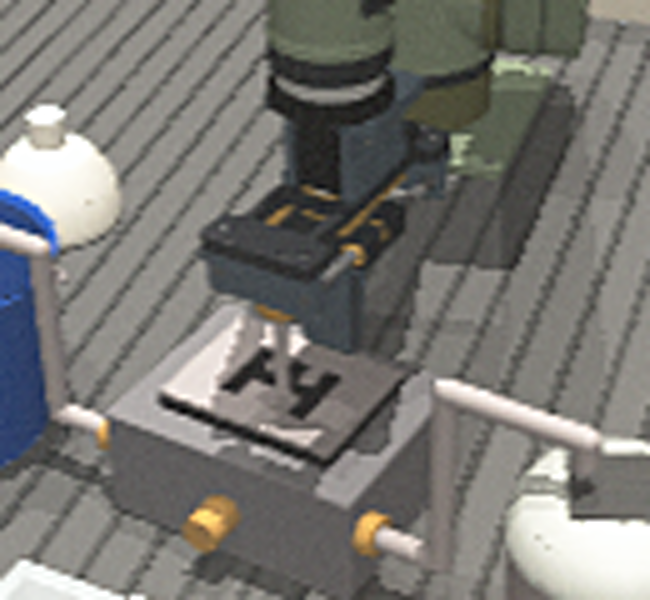

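In position on the left side, clear of the knob. I'm pushing towards -y (bucket side).

servo_tool(
  motion=[-0.4,-2,0.5,0,0,0,0,-0.4,-2,0.5,0,0,0,0,-0.4,-2,0.5,0,0,0,0,-0.4,-2,0.5,0,0,0,0,-0.4,-2,0,0,0,0,0,-0.4,-2,0,0,0,0,0,0,0,0,0,0,0,0],
)

```text
time_s: 7.88
ee_pos: [559.2, 91.8, 166.2]
ee_rot: [-180.0, -0.0, -11.9]
force: [0.8, 0.8, 1.0]
gripper_width: 0.4
```

servo_tool(
  motion=[-0.4,-2,0,0,0,0,0,-0.4,-2,0,0,0,0,0,-0.4,-2,0,0,0,0,0,-0.4,-2,0,0,0,0,0,-0.4,-2,0,0,0,0,0,0,0,0,0,0,0,0],
)

```text
time_s: 8.38
ee_pos: [557.0, 81.4, 166.0]
ee_rot: [180.0, -0.0, -11.9]
force: [0.1, 1.3, 0.4]
gripper_width: 0.5
```

servo_tool(
  motion=[-0.4,-2,0,0,0,0,0,-0.4,-2,0,0,0,0,0,-0.4,-2,0,0,0,0,0,-0.4,-2,0,0,0,0,0,-0.4,-2,0,0,0,0,0,0,0,0,0,0,0,0],
)

```text
time_s: 8.88
ee_pos: [554.9, 71.4, 165.8]
ee_rot: [180.0, 0.0, -11.9]
force: [-0.1, 1.5, -0.2]
gripper_width: 0.0
```

```bash
python3 -c "
from h import *
print(sensors.state()['force'])
d=snap('scene','s6');cv2.imwrite('pics/c7.png',cv2.resize(cv2.cvtColor(d['image'],cv2.COLOR_RGB2BGR)[130:250,190:320],None,fx=5,fy=5,interpolation=cv2.INTER_CUBIC))
knob('w6')"
```

```text
[-0.08928647  1.45494447 -0.24321562]
tcp valve [-0.1  7.5]
[299  87  31  14 406] [314.  94.] valve xy [33.4 96.3]
[336 186  21  24 436] [346. 198.] valve xy [56.1 38.7]
[242 249   5  48 178] [244. 273.] valve xy [ -4.5 -12. ]
[262 249   5  48 183] [264. 273.] valve xy [  8.6 -12. ]
[  71  286  276   40 4270] [219. 317.] valve xy [-21.2 -46.1]
```

View pics/c7.png

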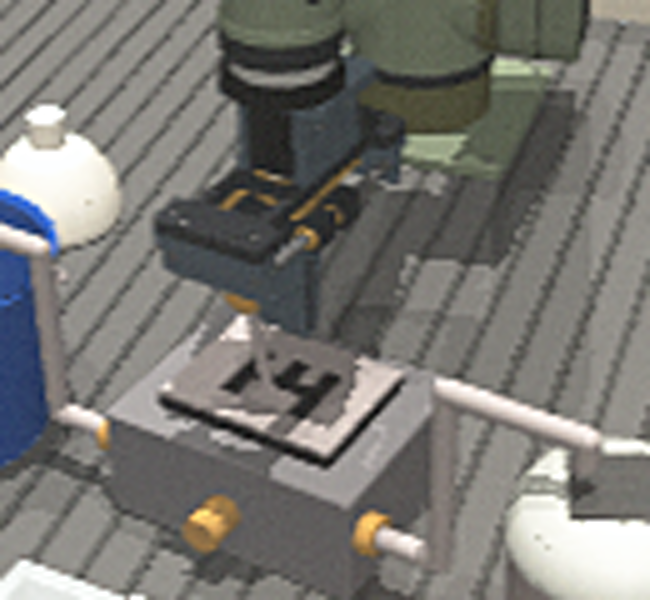

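View pics/w6.png

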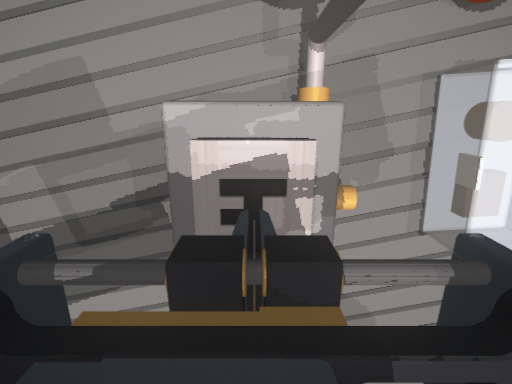

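The lever leans to the bucket's side at about 1.5 N. I continue.

servo_tool(
  motion=[-0.4,-2,-0.5,0,0,0,0,-0.4,-2,-0.5,0,0,0,0,-0.4,-2,-0.5,0,0,0,0,-0.4,-2,-0.5,0,0,0,0,-0.4,-2,-0.5,0,0,0,0,-0.4,-2,-0.5,0,0,0,0,-0.4,-2,0,0,0,0,0,-0.4,-2,0,0,0,0,0,-0.4,-2,0,0,0,0,0,0,0,0,0,0,0,0],
)

```text
time_s: 9.82
ee_pos: [551.2, 53.5, 162.7]
ee_rot: [180.0, 0.0, -11.9]
force: [0.0, 1.7, -0.6]
gripper_width: 0.5
```

servo_tool(
  motion=[-0.4,-2,0,0,0,0,0,0,0,0,0,0,0,0],
)

```text
time_s: 9.98
ee_pos: [550.9, 51.6, 162.8]
ee_rot: [180.0, 0.0, -11.9]
force: [0.1, 1.6, -1.2]
gripper_width: 0.5
```

servo_tool(
  motion=[-0.4,-2,0,0,0,0,0,0,0,0,0,0,0,0],
)

```text
time_s: 10.15
ee_pos: [550.6, 49.6, 162.9]
ee_rot: [180.0, 0.0, -11.9]
force: [-0.1, 1.2, -1.3]
gripper_width: 0.4
```

```bash
python3 -c "
from h import *
s=sensors.state();print(s['force'],s['ee_pos'],(s['ee_pos']-c)@ey)
d=snap('scene','s7');cv2.imwrite('pics/c8.png',cv2.resize(cv2.cvtColor(d['image'],cv2.COLOR_RGB2BGR)[150:230,210:300],None,fx=8,fy=7,interpolation=cv2.INTER_CUBIC))
"
```

```text
[-0.08874274  1.17728641 -1.29943271] [550.56726908  49.63282092 162.90916764] -14.85860030813821
```

View pics/c8.png

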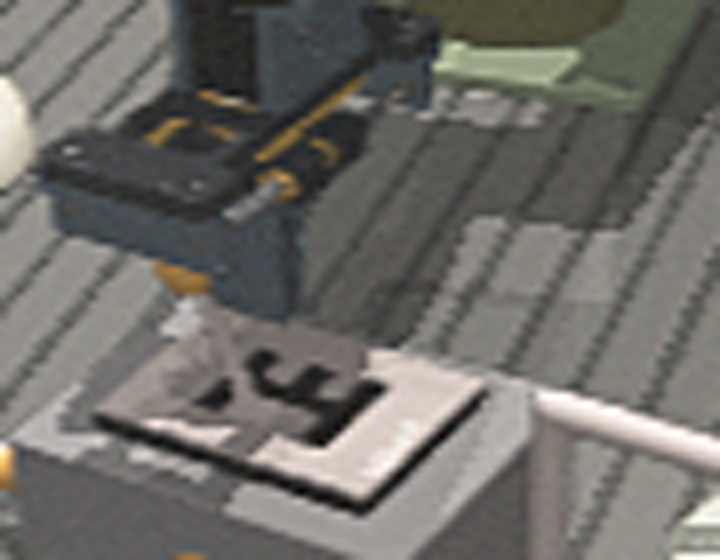

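servo_tool(
  motion=[-0.3,-1.5,0,0,0,0,0,0,0,0,0,0,0,0],
)

```text
time_s: 10.37
ee_pos: [550.3, 48.2, 163.0]
ee_rot: [180.0, -0.0, -11.9]
force: [0.2, 1.3, -2.2]
gripper_width: 0.4
```

servo_tool(
  motion=[-0.3,-1.5,0,0,0,0,0,0,0,0,0,0,0,0],
)

```text
time_s: 10.53
ee_pos: [550.1, 46.8, 162.9]
ee_rot: [-180.0, -0.0, -11.9]
force: [0.4, 2.8, -1.8]
gripper_width: 0.4
```

Now about y=-46 to -49, with the force starting to rise. I back off, rise and look.

servo_tool(
  motion=[1.5,7,0,0,0,0,0,3,13,0,0,0,0,0,-3,10,20,0,0,0,0,-15,3,20,0,0,0,0,-20,4,20,0,0,0,0,-20,4,20,0,0,0,0,-20,4,0,0,0,0,0,0,0,0,0,0,0,0],
)

```text
time_s: 11.2
ee_pos: [474.3, 93.1, 244.7]
ee_rot: [-180.0, -0.1, -11.8]
force: [-0.9, -0.1, -0.3]
gripper_width: 0.3
```

```bash
python3 -c "
from h import *
knob('w8')"
```

```text
tcp valve [-83.5  11.8]
[ 80   0  70  18 708] [107.   6.] valve xy [-190.4  165.4]
[ 474    0   38   31 1065] [494.  14.] valve xy [ 96.  161.5]
[358  98  25  10 240] [370. 102.] valve xy [11.5 98.7]
[387 174  12  19 181] [393. 183.] valve xy [40.  31.5]
[334 246  19  14 159] [343. 253.] valve xy [  2.9 -36.3]
[242 249   5  48 177] [244. 273.] valve xy [-90.8 -58.5]
[262 249   5  48 183] [264. 273.] valve xy [-71.1 -58.5]
[  71  307  276   19 4228] [219. 318.] valve xy [-116.3 -110.1]
```

View pics/w8.png

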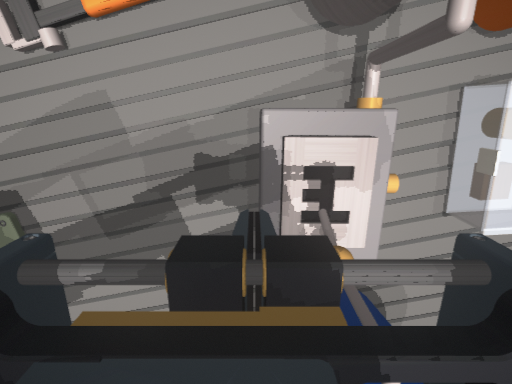

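Knob partly hidden by the gripper. I'll move to the near side of the right slot (tcp about -82,-48) and look again.

servo_tool(
  motion=[-2.5,-12,0,0,0,0,0,-2.5,-12,0,0,0,0,0,-2.5,-12,0,0,0,0,0,-2.5,-12,0,0,0,0,0,-2.5,-10.5,0,0,0,0,0,0,0,0,0,0,0,0,0,0,0,0,0,0,0,0],
)

```text
$.motion: bad value
```

```bash
python3 -c "
from h import *
knob('w9')
d=snap('scene','s9');cv2.imwrite('pics/c9.png',cv2.resize(cv2.cvtColor(d['image'],cv2.COLOR_RGB2BGR)[150:250,190:310],None,fx=6,fy=6,interpolation=cv2.INTER_CUBIC))
"
```

```text
tcp valve [-81.9  11.8]
[ 78   0  69  17 685] [105.   6.] valve xy [-189.8  165.2]
[ 472    0   40   31 1099] [493.  14.] valve xy [ 96.6 161.4]
[356  98  25  10 241] [368. 103.] valve xy [11.8 98.6]
[386 174  12  19 183] [392. 183.] valve xy [40.4 31.6]
[242 249   5  48 178] [244. 273.] valve xy [-89.1 -58. ]
[262 249   5  48 182] [264. 273.] valve xy [-69.5 -58.1]
[  71  307  276   19 4228] [219. 318.] valve xy [-114.6 -109.5]
```

View pics/w9.png

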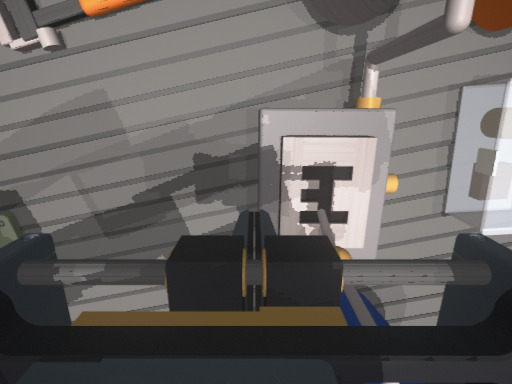

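View pics/c9.png

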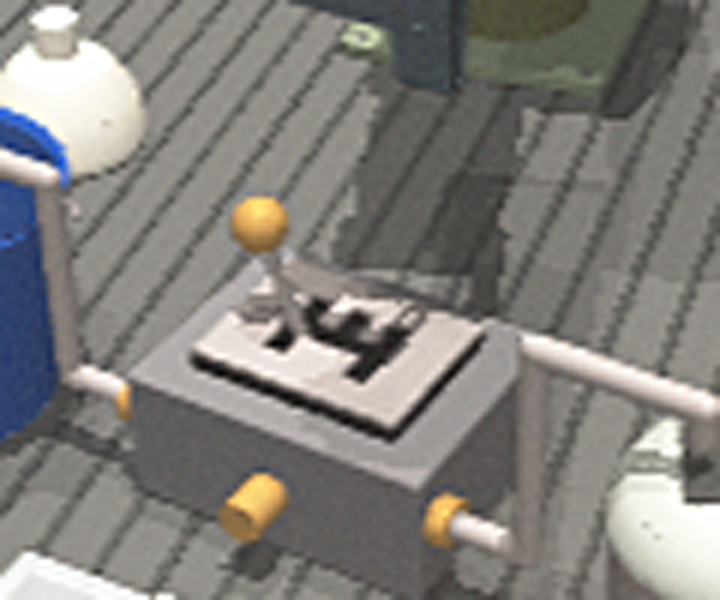

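The move was refused because I miscounted the rows. The scene crop is clear though: the knob is at crop (259,223), with the stem at the right slot. Measuring it from there.

```bash
python3 -c "
from h import *
d=pickle.load(open('pics/s9.pkl','rb'))
a=pickle.load(open('pics/s0.pkl','rb'))
p=pt(d,190+259/6,150+223/6,157)-c;print(p@ex,p@ey)
p=pt(a,250.56,185.06,161.3)-c;print('start ref',p@ex,p@ey)
"
```

```text
2.398955199911345 -47.709035060703954
start ref -31.503110586965988 -1.2128821728776493
```

servo_tool(
  motion=[-2.5,-12,0,0,0,0,0,-2.5,-12,0,0,0,0,0,-2.5,-12,0,0,0,0,0,-2.5,-12,0,0,0,0,0,-2.5,-10.5,0,0,0,0,0,0,0,0,0,0,0,0],
)

```text
time_s: 11.85
ee_pos: [463.6, 31.0, 242.9]
ee_rot: [179.9, 0.0, -12.0]
force: [0.4, 0.9, 0.3]
gripper_width: 0.5
```

```bash
python3 -c "
from h import *
knob('w10')"
```

```text
tcp valve [-81.1 -51.2]
[362  34  27   9 196] [376.  39.] valve xy [12.5 80.9]
[393 124  13  21 216] [399. 134.] valve xy [40.6 10.4]
[324 184  42  37 999] [342. 202.] valve xy [ -0.8 -48.3]
[242 249   5  48 175] [244. 273.] valve xy [ -88.8 -120.4]
[262 249   5  48 183] [264. 273.] valve xy [ -69.2 -120.4]
[  71  307  276   19 4224] [219. 318.] valve xy [-114.3 -171.7]
```

View pics/w10.png

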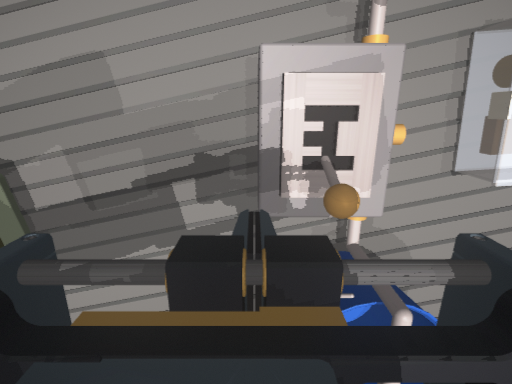

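Both views agree: knob at about (1,-48), at the right slot. I align y, descend and approach.

servo_tool(
  motion=[0.5,2.5,-14,0,0,0,0,0,0,-14,0,0,0,0,0,0,-14,0,0,0,0,0,0,-14,0,0,0,0,0,0,-14,0,0,0,0,0,0,-14,0,0,0,0,9.8,-2.1,0,0,0,0,0,9.8,-2.1,0,0,0,0,0,9.8,-2.1,0,0,0,0,0,9.8,-2.1,0,0,0,0,0],
)

```text
time_s: 12.73
ee_pos: [506.2, 27.3, 160.0]
ee_rot: [-180.0, -0.2, -11.9]
force: [0.0, -0.5, 0.1]
gripper_width: 0.3
```

servo_tool(
  motion=[2,-0.4,0,0,0,0,0,2,-0.4,0,0,0,0,0,0,0,0,0,0,0,0],
)

```text
time_s: 12.98
ee_pos: [508.3, 26.5, 159.2]
ee_rot: [-180.0, -0.0, -11.9]
force: [-0.2, -0.5, 0.7]
gripper_width: 0.3
```

servo_tool(
  motion=[2,-0.4,0,0,0,0,0,2,-0.4,0,0,0,0,0,2,-0.4,0,0,0,0,0,2,-0.4,0,0,0,0,0,2,-0.4,0,0,0,0,0,0,0,0,0,0,0,0],
)

```text
time_s: 13.48
ee_pos: [517.6, 24.6, 159.0]
ee_rot: [180.0, 0.0, -11.9]
force: [-1.9, 0.4, 1.9]
gripper_width: 0.4
```

```bash
python3 -c "
from h import *
knob('w11')"
```

```text
tcp valve [-26.8 -46.1]
[335  14  35  10 309] [353.  19.] valve xy [21.8 75.7]
[376 134  18  26 409] [385. 147.] valve xy [44.7 15.7]
[277 226  37   9 246] [295. 231.] valve xy [ -1.  -33.1]
[242 249   5  48 179] [244. 273.] valve xy [-31.  -61.3]
[262 249   5  48 183] [264. 273.] valve xy [-18.4 -61.3]
[  71  307  276   19 4226] [219. 318.] valve xy [-47.1 -94.1]
```

View pics/w11.png

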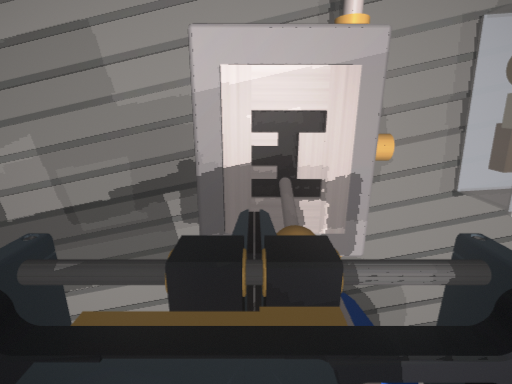

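Contact made, knob ahead of the fingers. I push +x with the force watched.

servo_tool(
  motion=[2,-0.5,-0.5,0,0,0,0,2,-0.5,-0.5,0,0,0,0,2,-0.5,-0.5,0,0,0,0,2,-0.5,-0.5,0,0,0,0,2,-0.5,-0.5,0,0,0,0,2,-0.5,-0.5,0,0,0,0,0,0,0,0,0,0,0],
)

```text
time_s: 14.12
ee_pos: [530.3, 21.6, 155.8]
ee_rot: [-180.0, -0.0, -11.9]
force: [-1.1, 0.4, 1.6]
gripper_width: 0.1
```

servo_tool(
  motion=[2,-0.5,0,0,0,0,0,2,-0.5,0,0,0,0,0,2,-0.5,0,0,0,0,0,2,-0.5,0,0,0,0,0,2,-0.5,0,0,0,0,0,2,-0.5,0,0,0,0,0,0,0,0,0,0,0,0],
)

```text
time_s: 14.7
ee_pos: [542.2, 18.6, 155.8]
ee_rot: [-180.0, -0.0, -11.9]
force: [-1.7, 1.2, -0.4]
gripper_width: 0.6
```

servo_tool(
  motion=[2,-0.5,0,0,0,0,0,2,-0.5,0,0,0,0,0,2,-0.5,0,0,0,0,0,0,0,0,0,0,0,0],
)

```text
time_s: 15.03
ee_pos: [548.2, 17.0, 155.9]
ee_rot: [180.0, -0.0, -11.9]
force: [-1.4, 0.5, -0.3]
gripper_width: 0.6
```

```bash
python3 -c "
from h import *
knob('w12')
d=snap('scene','s12');cv2.imwrite('pics/c12.png',cv2.resize(cv2.cvtColor(d['image'],cv2.COLOR_RGB2BGR)[150:250,190:310],None,fx=6,fy=6,interpolation=cv2.INTER_CUBIC))
"
```

```text
tcp valve [  4.7 -47.3]
[298  11  34  10 303] [315.  16.] valve xy [34.8 74.9]
[339 133  23  27 552] [350. 146.] valve xy [56.6 15.3]
[276 222  41  14 392] [295. 229.] valve xy [ 30.1 -31.9]
[242 249   5  48 178] [244. 273.] valve xy [  0.7 -60.4]
[262 249   5  48 183] [264. 273.] valve xy [ 12.9 -60.4]
[  71  307  276   19 4223] [219. 318.] valve xy [-15.1 -92.5]
```

View pics/c12.png

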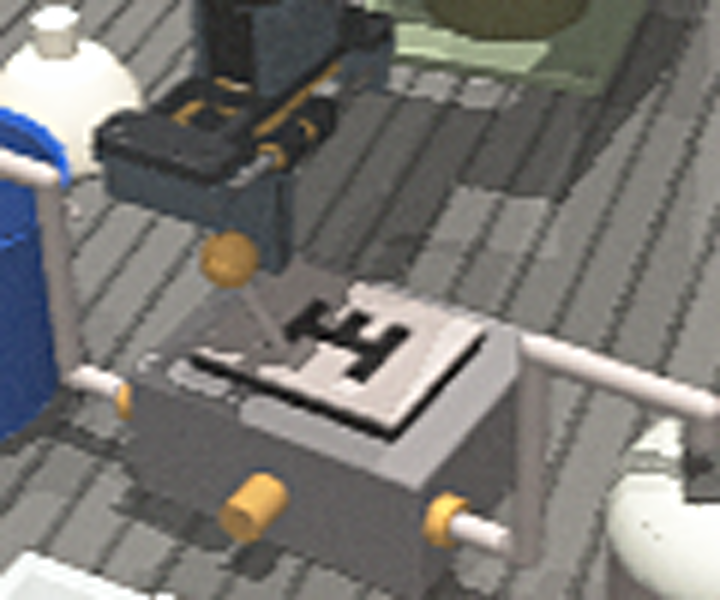

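Knob now at about x=+32. The last millimetres go in small steps until the force rises.

servo_tool(
  motion=[2,-0.4,0,0,0,0,0,1,-0.2,0,0,0,0,0,0,0,0,0,0,0,0],
)

```text
time_s: 15.38
ee_pos: [550.9, 16.5, 155.9]
ee_rot: [180.0, -0.0, -11.9]
force: [-1.7, 0.1, -1.3]
gripper_width: 0.4
```

servo_tool(
  motion=[1,-0.2,0,0,0,0,0,0,0,0,0,0,0,0],
)

```text
time_s: 15.55
ee_pos: [551.9, 16.3, 155.9]
ee_rot: [180.0, 0.0, -11.9]
force: [-1.9, 0.6, -1.1]
gripper_width: 0.6
```

servo_tool(
  motion=[1,-0.2,0,0,0,0,0,0,0,0,0,0,0,0],
)

```text
time_s: 15.72
ee_pos: [552.9, 16.1, 155.9]
ee_rot: [180.0, -0.0, -11.9]
force: [-1.4, 0.2, -0.7]
gripper_width: 0.5
```

servo_tool(
  motion=[1,-0.2,0,0,0,0,0,0,0,0,0,0,0,0],
)

```text
time_s: 15.88
ee_pos: [553.9, 15.9, 155.9]
ee_rot: [180.0, -0.0, -11.9]
force: [-1.1, 1.0, -1.6]
gripper_width: 0.4
```

servo_tool(
  motion=[1,-0.2,0,0,0,0,0,0,0,0,0,0,0,0],
)

```text
time_s: 16.05
ee_pos: [554.9, 15.7, 155.9]
ee_rot: [180.0, -0.0, -11.9]
force: [-1.8, 0.6, -1.7]
gripper_width: 0.6
```

servo_tool(
  motion=[1,-0.2,0,0,0,0,0,0,0,0,0,0,0,0],
)

```text
time_s: 16.22
ee_pos: [555.5, 15.6, 155.8]
ee_rot: [180.0, 0.1, -11.9]
force: [-3.2, 0.5, -0.4]
gripper_width: 0.2
```

```bash
python3 -c "
from h import *
knob('w13')
d=snap('scene','s13');cv2.imwrite('pics/c13.png',cv2.resize(cv2.cvtColor(d['image'],cv2.COLOR_RGB2BGR)[150:250,190:310],None,fx=6,fy=6,interpolation=cv2.INTER_CUBIC))
h=cv2.cvtColor(d['image'],cv2.COLOR_RGB2HSV);m=cv2.inRange(h,(10,90,80),(28,255,255));n,l,st,ce=cv2.connectedComponentsWithStats(m[180:210,210:245])
for i in range(1,n):
  if st[i,4]>20:
    p=pt(d,ce[i][0]+210,ce[i][1]+180,151)-c;print(st[i],p@ex,p@ey)
"
```

```text
tcp valve [ 12.1 -47.2]
[289  11  34  10 304] [306.  16.] valve xy [38. 75.]
[330 133  24  27 585] [341. 146.] valve xy [59.5 15.4]
[275 221  42  14 452] [294. 228.] valve xy [ 37.2 -31.3]
[242 249   5  48 177] [244. 273.] valve xy [  8.1 -60.3]
[262 249   5  48 183] [264. 273.] valve xy [ 20.3 -60.2]
[  71  307  276   19 4224] [219. 318.] valve xy [ -7.7 -92.3]
[13 10  9 10 70] 39.96933271450188 -47.66110786873645
```

View pics/c13.png

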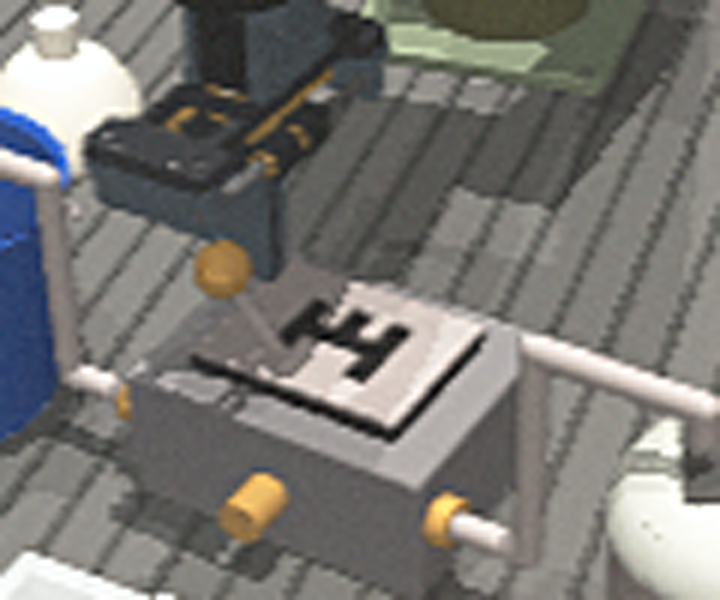

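The scene puts the knob at (40,-48), and the force has started to rise. Two small steps more to confirm the stop.

servo_tool(
  motion=[0.6,-0.1,0,0,0,0,0,0,0,0,0,0,0,0],
)

```text
time_s: 16.48
ee_pos: [555.8, 15.5, 155.8]
ee_rot: [180.0, 0.1, -11.9]
force: [-4.3, 0.5, -0.7]
gripper_width: 0.5
```

servo_tool(
  motion=[0.5,-0.1,0,0,0,0,0,0,0,0,0,0,0,0],
)

```text
time_s: 16.65
ee_pos: [556.1, 15.4, 155.7]
ee_rot: [180.0, 0.1, -11.9]
force: [-4.4, 1.3, 0.3]
gripper_width: 0.5
```

servo_tool(
  motion=[0.8,-0.2,0,0,0,0,0,0,0,0,0,0,0,0],
)

```text
time_s: 16.82
ee_pos: [556.3, 15.4, 155.6]
ee_rot: [180.0, 0.2, -11.9]
force: [-6.2, 1.7, 0.8]
gripper_width: 0.7
```

servo_tool(
  motion=[-6,1.2,0,0,0,0,0,-10,2,0,0,0,0,0,-10,2,0,0,0,0,0,-10,2,10,0,0,0,0,-10,2,20,0,0,0,0,-15,3,20,0,0,0,0,-15,3,20,0,0,0,0,-15,3,20,0,0,0,0,0,0,0,0,0,0,0],
)

```text
time_s: 17.57
ee_pos: [466.1, 33.9, 250.9]
ee_rot: [-179.9, -0.5, -11.8]
force: [-0.1, -0.4, 0.6]
gripper_width: 0.5
```

```bash
python3 -c "
from h import *
knob('w14')
d=snap('scene','s14')
h=cv2.cvtColor(d['image'],cv2.COLOR_RGB2HSV);m=cv2.inRange(h,(10,90,80),(28,255,255));n,l,st,ce=cv2.connectedComponentsWithStats(m[180:210,210:245])
for i in range(1,n):
  if st[i,4]>20:
    p=pt(d,ce[i][0]+210,ce[i][1]+180,151)-c;print(st[i],p@ex,p@ey)
a=cv2.imread('pics/s0.png')
cv2.imwrite('pics/c14.png',np.hstack([cv2.resize(cv2.imread('pics/w14.png'),(400,300)),cv2.resize(cv2.imread('pics/s14.png'),(400,300))]))
"
```

```text
tcp valve [-79.2 -47.8]
[356  41  26   9 179] [369.  45.] valve xy [13.8 82.3]
[386 128  13  19 202] [392. 137.] valve xy [41.9 11.1]
[359 183  35  32 887] [376. 198.] valve xy [ 35.4 -44. ]
[242 249   5  48 179] [244. 273.] valve xy [ -86.3 -121.8]
[262 249   5  48 182] [264. 273.] valve xy [ -66.1 -121.9]
[  71  307  276   19 4220] [219. 318.] valve xy [-112.4 -174.5]
[12 10 10 10 73] 40.208987807503156 -48.26667817687377
```

View pics/c14.png

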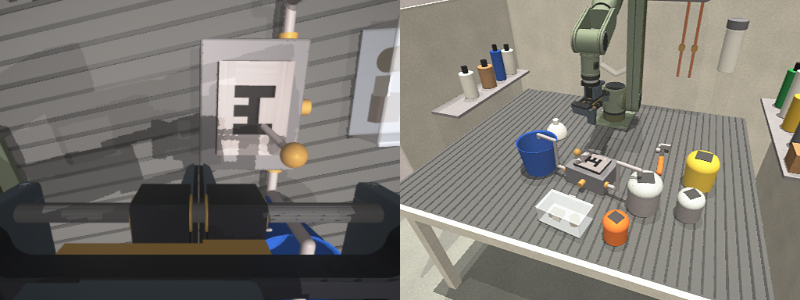

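The lever is at home: the scene view gives (40,-48). The wrist view reads (35,-44), but that was cast at the wrong height (162 mm instead of 151 mm). It met a hard stop, everything else is in place, and the arm is clear.

```bash
python3 -c "
from h import *
print(env.job_done())"
```

```text
the job is handed in; nothing more can be done
None
```

The lever is home in the far slot on the bucket's side (the valve's right, -y), and I handed the job in at about 17.6 s of the 45 s allowed.

**What I did:** I pushed the knob with the shut fingertips, never gripping it. It went out of the middle slot, along the cross channel towards the bucket, then into the far right slot. The far slot on the bin's side was never entered. The wrist force stayed between 1 and 4 N while the lever moved. It reached about 6.5 N at the end stop, where I stopped pushing and backed off.

**Last checks:**
- **Knob position:** the scene camera put the knob at x = +40, y = -48 mm in the valve's frame; fully home is +39, -48.
- **Disagreement:** the wrist camera read +35, -44 mm. I put this down to casting that ray at 162 mm height when the knob is near 151 mm. I did not recompute it; the end stop supports the scene reading.
- **Other objects:** by eye in the last scene view, the bucket, bin, wrench, plunger and box stand where they were. I did not measure their positions. The arm was raised and touching nothing.
- **Refused move:** one move call was refused because I miscounted a row. It moved nothing, and I repeated it correctly.

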